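# Lemon into the pickling crock, press and cover on, cover off again for the brine

### The arm

A 6-joint arm with a two-finger parallel gripper is mounted at the origin on a cart in front of the work surface, level with it; the furniture and walls round the work are solid. World frame = base frame: x ahead of the robot, y to its left, z up, the work surface at z = 0. Lengths are in mm, angles in rad, forces in N, time in s.
With the tool pointing down it reaches from about 375 to 925 mm from the base axis. Payload 5.7 kg.
Tool frame: the origin (TCP) lies midway between the tips of the shut fingers; the grasp point (between the pads) lies 19 mm behind it (env.tcp_to_grasp is the distance from the TCP to the grasp point, in mm); z points along the fingers, y is the line along which they close (so a half turn about z gives the same grasp; the last joint's range is limited). The gripper opens to 85 mm and grips with 20 to 120 N. Pads are 22 mm wide; open, the fingers measure 114 mm over their backs; the gripper's body (76 mm by 85 mm) begins 54 mm behind the grasp point. The pads swing forward as they close: fully open they stand 13 mm farther back than shut.
Start: joints at [-1.297, 0.359, 1.51, -0, 1.272, -0.115], TCP at [227.429, -555.193, 231.267] pointing down, gripper open.
Joint ranges: [-2.97, 2.97], [-1.01, 2.36], [0.21, 2.38], [-0.96, 4.11], [0.2, 2.71], [-2.98, 2.98]. Speed limits (rad/s): [2.39, 2.39, 3.14, 3.14, 3.14, 3.14].

### API

Orientations are given as a unit quaternion [x, y, z, w].
In Python, from rig import env gives the robot as it stands.
- The arm moves only by the shell command python3 -m jog 'ROWS' [FORCE]. ROWS is a JSON object of lists of equal length, an entry for each row: "xyz": the shift along the tool's x, y, z in cm, a list of three; "twist": the turn, a rotation vector about the tool's x, y, z in degrees, a list of three; "claw": the opening, from -1 (shut) to 1 (fully open). In form: {"xyz": [[x, y, z], ...], "twist": [[ax, ay, az], ...], "claw": [claw, ...]}. A call has 1 to 8 rows; each row is the pose to reach, as a shift and turn from the pose commanded when the call began, along the tool's axes at that moment; what a row does not reach only later rows make up. A row lasts 1/8 s, in which the tool goes at most 62.5 mm and 10.7 degrees, less where a joint would pass 70% of its speed; a pose out of reach is approached as far as the arm can. A call with a gripper value outside its range is refused whole. The fingers move at their own pace and stop on an object; FORCE is the grip in N (left out, the last holds). Time passes only in rows, so rows that repeat a pose let the fingers close. It gives the time, the measured TCP pose, the force, the opening and the grip force at its end, in the units of the state.
- env.observe(): the state, without advancing time (a new reading comes with each control period).
- env.capture(name): name is "scene" or "top"; returns a dict with "image" (384x512x3 uint8, blue, green, red), "mtx" (3x3 intrinsics, pixels), "R" (3x3) and "t" (3): a world point X has camera coordinates R X + t. Camera axes: x right, y down, z forward; pixel columns grow to the right and rows downward; lengths in mm; the calibration is good to about 2 mm. A picture is of the moment at which its call begins. There is no depth.
- env.hand_in(): hands the job in; it is judged then, once.
The state is a dict: "time": time; "joint_positions": joint angles; "joint_velocities": joint speeds; "tau": joint torques, N m; "ee_pos": TCP position; "eef_rot": TCP orientation; "contact_force": force on the tool from outside, world axes, zero at the start; "torque": the same for the moment, N m; "finger_gap": finger opening in mm; "grip_force": force on a finger pad.
Only numpy, scipy, OpenCV 4.12 (cv2) and the standard library are available. Lean on these libraries where they do the work, as an engineer would, in place of code of your own. Each camera call takes 0.05 s, during which the arm holds its last target. There are 200 camera calls.

### The job

Lower the lemon gently into the stoneware crock and let go; then take the nested press and cover together by the wooden knob, lower them gently onto the crock until the press is home on its inner ledge and the cover on the rim, and let go. Now lift the cover alone by its neck, leaving the press where it sits, and finish still holding it to one side, level, at rest and at least 12 cm above the worktop, with the crock's mouth quite free for me to pour in the brine. Keep the two lids together until the press is home, and do not shift the crock or the other things standing about.

Things in the scene. Friction and masses are not known exactly. Their poses are not given: they have to be found in the camera images.
- crock: Small open round crock of cream stoneware with blue bands and a brown line at the rim, loose on the worktop (2 kg), 161 mm in outside diameter, 93 mm high. Origin: centre of its underside, z up. Its flat floor is 10 mm above the origin; the bore is 116 mm wide from there up to a ledge.
- crock_ledge (a point): Centre of the crock's bore at the height of its inner ledge, 69 mm above the crock's origin, where the press comes to rest. From the ledge up to the rim (at 93 mm) the bore is 136 mm wide.
- press: Inner lid: slotted press plate of pale beech, 129 mm wide, 10 mm thick, 0.3 kg, with a turned spindle and knob. Origin: centre of the plate's underside, z up. A shoulder, its top 22 mm above the origin, carries the cover, and a cone above it centres the cover. At the start it stands on the worktop under the cover. On the ledge it has 3.5 mm play all round and clears the lemon lying below.
- knob (a point): Middle of the wooden knob of the press: upright cylinder, 26 mm in diameter, 22 mm high, rounded edges, 63 mm above the press's origin, on a spindle 16 mm thick. It stands 6 mm clear above the cover's neck when nested. Lifting it lifts press and cover together, the cover resting on the shoulder.
- cover: Outer lid: cream stoneware cover with a brown ring near its edge, 160 mm wide, 8 mm thick, 0.38 kg. Origin: centre of the disc's underside, z up; it lies 22 mm above the press's origin when nested. A lip 127 mm wide hangs 7 mm below the disc and enters the crock's bore. On the crock it rests on the rim alone (origin 93 mm above the crock's). It must rise 60 mm from there to clear the knob.
- neck (a point): Middle of the cover's neck, a short upright tube 44 mm in outside diameter, 8 to 24 mm above the cover's origin; this point is at 16 mm. Its 32 mm hole lets the knob pass. Grip it from above across its diameter with the knob between the fingers; on the crock the knob then reaches 42 mm above the disc's top.
- lemon_center (a point): Centre of the yellow lemon (0.11 kg), lying on its side on the worktop. 78 mm long along its x axis, 55 mm thick in y, 56 mm in z; it can roll about x. Lying on a floor the centre is 28 mm above that floor.
- pitcher: Tall beige stoneware pitcher with a handle, 103 x 151 mm, 152 mm high, origin under its centre. Leave it alone.
- pepper_mill: Wooden pepper mill, 58 mm in diameter, 150 mm high, origin under its centre. Leave it alone.
- glass_shaker: Glass shaker with a grey top, 44 mm in diameter, 90 mm high, origin under its centre. Leave it alone.
- jam_jar: Jar of red jam with a green screw cap, 62 mm in diameter, 86 mm high, origin under its centre. Leave it alone.

How it is judged:
By the outcome, as a careful person would: the job done as asked, in the order asked, and still so for the second after the job is handed in, while the arm keeps its last pose, push and grip.
It also fails if it takes over 72 s, if anything falls off the work surface, if the arm or the gripper's body presses on something with over 40 N, if the wrist force passes 120 N, or if a joint passes its speed limit or range.

## Working session

There is one attempt and no reset: what is moved stays moved. The work goes in short steps, Python scripts to look and compute and a shell command to move; the robot and the scene stay as the last step left them, time stands still between calls to the robot, and variables do not carry over. Pictures are saved under pics/ and viewed, at most 12 in all, crops included, and the job is handed in when it is done.

```bash
ls; mkdir -p pics; python3 - <<'E'
from rig import env
import cv2,numpy as np
s=env.observe();print(s)
for n in("scene","top"):
    c=env.capture(n);cv2.imwrite(f"pics/{n}0.png",c["image"]);np.savez(f"pics/{n}0.npz",**c)
    print(n,c["mtx"].tolist(),np.round(c["R"],4).tolist(),c["t"])
E
```

```text
pics
{'time': 0.0, 'joint_positions': array([-1.29709936e+00,  3.59482320e-01,  1.51147826e+00, -5.80317553e-06,
        1.27246846e+00, -1.15108367e-01]), 'joint_velocities': array([ 5.29269359e-04,  1.34029387e-04,  1.27850200e-03, -3.60952861e-05,
       -1.20531283e-04,  9.72032804e-04]), 'tau': array([-3.55594253e-03, -5.27620375e+01, -2.78620577e+01, -7.05266757e-04,
        1.29581970e-02,  7.87657001e-06]), 'ee_pos': array([ 227.24732274, -554.55020542,  230.44963734]), 'eef_rot': array([ 9.81162658e-01,  1.93181248e-01, -7.54951487e-05, -9.15088559e-04]), 'contact_force': array([-0.41888373, -0.44979059,  1.23380124]), 'torque': array([-0.00212088, -0.03305965, -0.03245321]), 'grip_force': 0.0, 'finger_gap': 85.26732418130197}
scene [[364.1615871306924, 0.0, 255.7658175291386], [0.0, 364.1615871306924, 190.69113742372255], [0.0, 0.0, 1.0]] [[-0.4664, -0.8846, 0.0005], [-0.4884, 0.257, -0.8339], [0.7375, -0.3892, -0.5519]] [396.62631485 314.45727559 514.95952951]
top [[484.9227304177692, 0.0, 252.79961548104407], [0.0, 484.9227304177692, 196.5324657351574], [0.0, 0.0, 1.0]] [[-0.0294, -0.999, -0.0349], [-0.9867, 0.0346, -0.1587], [0.1598, 0.0298, -0.9867]] [ 155.84871376  575.93067791 1026.01067045]
```

View pics/top0.png

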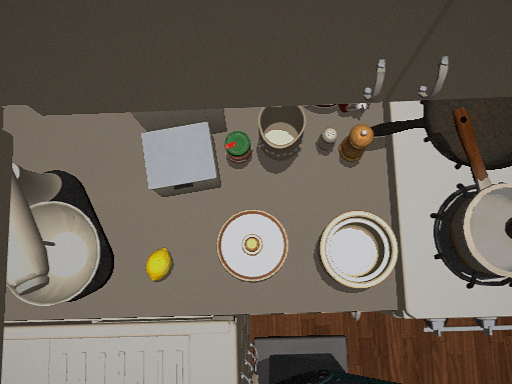

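View pics/scene0.png

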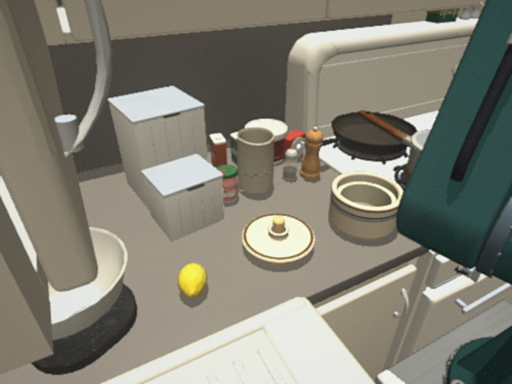

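The top view shows the lemon at about (159,264), the cover with its knob at (252,244), and the crock rim centred near (358,250). The jam jar, pitcher, shaker and mill stand behind them at rows 125–150. Next I'll fit these.

```bash
cat > h.py <<'E'
import numpy as np,cv2
from scipy.optimize import least_squares
def bp(c,uv,z):
    uv=np.atleast_2d(uv).astype(float)
    d=np.c_[uv,np.ones(len(uv))]@np.linalg.inv(c["mtx"]).T@c["R"]
    C=-c["R"].T@c["t"]
    return C+d*((z-C[2])/d[:,2])[:,None]
def pj(c,X):
    p=(np.atleast_2d(X)@c["R"].T+c["t"])@c["mtx"].T
    return p[:,:2]/p[:,2:]
def big(mask):
    n,l,s,_=cv2.connectedComponentsWithStats(mask.astype(np.uint8))
    return l==1+np.argmax(s[1:,4])
E
python3 - <<'E'
from h import *
for n in("top","scene"):
    c=dict(np.load(f"pics/{n}0.npz"));im=c["image"];hsv=cv2.cvtColor(im,cv2.COLOR_BGR2HSV)
    H,S,V=[hsv[...,i].astype(int) for i in range(3)]
    m=big((H>22)&(H<34)&(S>170)&(V>90))
    ys,xs=np.nonzero(m);P=bp(c,np.c_[xs,ys],28)
    w,v=np.linalg.eigh(np.cov(P[:,:2].T));print(n,"lemon",P.mean(0).round(1),2*np.sqrt(w).round(1),v[:,1],len(xs))
    if n=="top":
        # discs: radial edge search: outer edge by gradient from seed
        g=cv2.cvtColor(im,cv2.COLOR_BGR2GRAY).astype(float)
        for nm,z,seed,r in(("cover",26,(252,245),80),("crock",93,(358,250),80.5)):
            C0=bp(c,seed,z)[0];ctr=C0[:2]
            for it in range(4):
                pts=[]
                for a in np.linspace(0,2*np.pi,72,endpoint=False):
                    rr=np.arange(r-14,r+14,.5);d=np.array([np.cos(a),np.sin(a)])
                    q=pj(c,np.c_[ctr+rr[:,None]*d,np.full(len(rr),z)]).astype(np.float32)
                    val=cv2.remap(g.astype(np.float32),q[:,:1],q[:,1:],cv2.INTER_LINEAR)[:,0]
                    gr=val[:-4]-val[4:];k=np.argmax(gr);pts.append(ctr+rr[k+2]*d)
                pts=np.array(pts)
                s=least_squares(lambda p:np.hypot(*(pts-p[:2]).T)-p[2],[*ctr,r],loss="soft_l1");ctr=s.x[:2]
            print(nm,s.x.round(1),np.median(abs(s.fun)).round(2))
        for nm,z,uv in(("knobtop",74,(251.5,243.5)),("jar",86,(237,143)),("pitcher",152,(282,121)),("shaker",90,(330,134)),("mill",150,(362,131))):print(nm,bp(c,uv,z)[0].round(0))
        print(g[240,215:225],g[300,355:358])
        a=cv2.resize(im[200:300,130:410],None,fx=2.8,fy=2.8,interpolation=2);cv2.imwrite("pics/a.png",a)
E
```

```text
top lemon [439.4 352.5  28. ] [26.6 36.2] [-0.92006336  0.3917696 ] 605
cover [475.5 143.2  70.4] 0.54
crock [456.6 -79.3  79.7] 0.28
knobtop [475. 142.  74.]
jar [694. 167.  86.]
pitcher [718.  70. 152.]
shaker [705. -35.  90.]
mill [691. -92. 150.]
[118. 112. 152. 153. 106.  79. 137. 189. 203. 201.] [114. 112. 111.]
scene lemon [435.7 357.3  28. ] [22.8 38.4] [-0.99129267  0.13167701] 482
```

View pics/a.png

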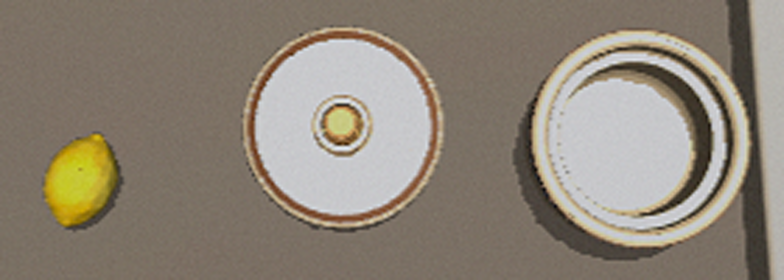

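The crop shows the lemon's long axis leaning about 20° (tips at crop (67,222) and (97,138)). The cover and knob are concentric at (342,125), and the crock at (640,138) is empty. The fitted radii fit the given sizes. Setting off.

```bash
cat > go.py <<'E'
# usage: go.py x y z yawdeg(of tool y axis, mod 180) -> shift cm / twist deg in the tool axes
import sys,numpy as np
from scipy.spatial.transform import Rotation as R
from rig import env
def rel(x,y,z,yaw):
    s=env.observe();R0=R.from_quat(s["eef_rot"]);best=None
    for k in(0,180):
        a=np.radians(yaw+k);Y=np.array([np.cos(a),np.sin(a),0]);Z=np.array([0,0,-1]);X=np.cross(Y,Z)
        w=np.degrees((R0.inv()*R.from_matrix(np.c_[X,Y,Z])).as_rotvec());print("tw",w.round(1))
    print("xyz",(R0.inv().apply(np.array([x,y,z])-s["ee_pos"])/10).round(2))
if __name__=="__main__":rel(*map(float,sys.argv[1:]))
E
python3 go.py 430 -100 300 69
```

```text
tw [-0.000e+00 -1.000e-01 -1.367e+02]
tw [-0.1  0.  43.3]
xyz [ 35.99 -34.4   -6.88]
```

```bash
python3 -m jog '{"xyz":[[36,-34.4,-7],[36,-34.4,-7],[36,-34.4,-7],[36,-34.4,-7],[36,-34.4,-7],[36,-34.4,-7],[36,-34.4,-7],[36,-34.4,-7]],"twist":[[0,0,-84],[0,0,-84],[0,0,-84],[0,0,-84],[0,0,-84],[0,0,-84],[0,0,-84],[0,0,-84]],"claw":[1,1,1,1,1,1,1,1]}' 30; python3 go.py 438 354 200 69
```

```text
time: 1.1
ee_pos: [429.3, -101.0, 301.1]
eef_rot: [0.598, 0.802, 0.0, 0.0]
contact_force: [1.0, -0.1, 0.5]
finger_gap: 85.0
grip_force: 0.0
tw [  0.    0.  -52.4]
tw [  0.   -0.  127.6]
xyz [43.37 13.81 10.11]
```

```bash
python3 -m jog '{"xyz":[[43.4,13.8,10],[43.4,13.8,10],[43.4,13.8,10],[43.4,13.8,10],[43.4,13.8,10],[43.4,13.8,10],[43.4,13.8,10],[43.4,13.8,10]],"twist":[[0,0,-52.4],[0,0,-52.4],[0,0,-52.4],[0,0,-52.4],[0,0,-52.4],[0,0,-52.4],[0,0,-52.4],[0,0,-52.4]],"claw":[1,1,1,1,1,1,1,1]}'; python3 go.py 438 354 80 69; python3 - <<'E'
from rig import env
import cv2
a=env.capture("top")["image"][200:330,80:240];b=env.capture("scene")["image"][200:330,120:280]
cv2.imwrite("pics/b.png",cv2.resize(cv2.hconcat([a,b]),None,fx=2.5,fy=2.5,interpolation=2))
E
```

```text
time: 2.1
ee_pos: [439.0, 355.2, 199.7]
eef_rot: [0.184, 0.983, -0.0, -0.001]
contact_force: [0.2, -1.8, 0.5]
finger_gap: 85.3
grip_force: 0.0
tw [-0.  -0.1 -0.2]
tw [-1.000e-01  0.000e+00  1.798e+02]
xyz [ 0.03 -0.14 11.97]
```

View pics/b.png

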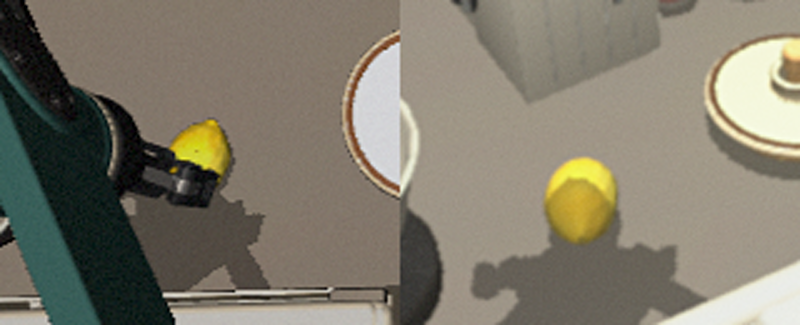

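The gripper hangs over the lemon (crop (200,150) left, (580,200) right) and the axis looks right. Descend and grip.

```bash
python3 -m jog '{"xyz":[[0,-0.1,5],[0,-0.1,10],[0,-0.1,14],[0,-0.1,17],[0,-0.1,18.4],[0,-0.1,18.4],[0,-0.1,18.4],[0,-0.1,18.4]],"twist":[[0,0,0],[0,0,0],[0,0,0],[0,0,0],[0,0,0],[0,0,0],[0,0,0],[0,0,0]],"claw":[1,1,1,1,1,1,0.3,0.3]}' 30
python3 -m jog '{"xyz":[[0,0,0],[0,0,0],[0,0,0],[0,0,0]],"twist":[[0,0,0],[0,0,0],[0,0,0],[0,0,0]],"claw":[-1,-1,-1,-1]}' 30
```

```text
time: 3.2
ee_pos: [440.4, 351.9, 18.3]
eef_rot: [0.185, 0.983, 0.001, 0.001]
contact_force: [-0.3, -1.3, 0.7]
finger_gap: 55.9
grip_force: 0.6
time: 3.7
ee_pos: [440.3, 351.7, 18.7]
eef_rot: [0.185, 0.983, 0.001, 0.001]
contact_force: [-1.0, -1.8, 9.5]
finger_gap: 52.6
grip_force: 29.8
```

```bash
python3 -m jog '{"xyz":[[0,0,-0.5],[0,0,-1],[0,0,-2],[0,0,-4],[0,0,-7],[0,0,-12],[0,0,-16],[0,0,-18]],"twist":[[0,0,0],[0,0,0],[0,0,0],[0,0,0],[0,0,0],[0,0,0],[0,0,0],[0,0,0]],"claw":[-1,-1,-1,-1,-1,-1,-1,-1]}'; python3 - <<'E'
from rig import env
import cv2
a=env.capture("scene")["image"][80:300,120:320]
cv2.imwrite("pics/c.png",cv2.resize(a,None,fx=2,fy=2,interpolation=2))
E
python3 go.py 456.6 -79.3 190 69;python3 go.py 456.6 -79.3 190 0
```

```text
time: 4.7
ee_pos: [440.4, 352.0, 200.2]
eef_rot: [0.185, 0.983, 0.001, 0.001]
contact_force: [-0.2, 0.6, -0.7]
finger_gap: 52.7
grip_force: 31.9
tw [ 0.3  0.2 -0.3]
tw [  0.4  -0.5 179.7]
xyz [-17.13 -39.68   1.05]
tw [ 0.4  0.  68.7]
tw [  -0.     0.5 -111.3]
xyz [-17.13 -39.68   1.05]
```

View pics/c.png

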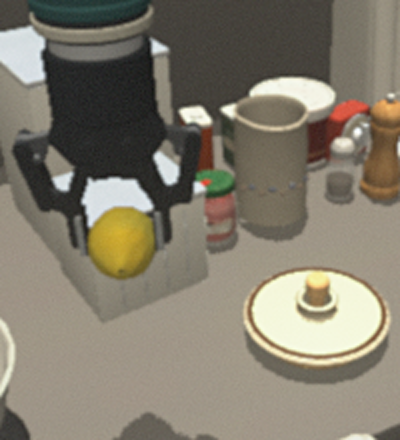

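The lemon is held squarely between the pads (crop (122,240)). Carry it to above the crock.

```bash
python3 -m jog '{"xyz":[[-1,-2.5,1],[-3,-7,1],[-5.5,-12.5,1],[-8,-18.5,1],[-10.5,-24.3,1],[-13,-30.2,1],[-15.5,-36,1],[-17.1,-39.7,1]],"twist":[[0,0,0],[0,0,0],[0,0,0],[0,0,0],[0,0,0],[0,0,0],[0,0,0],[0,0,0]],"claw":[-1,-1,-1,-1,-1,-1,-1,-1]}'
python3 -m jog '{"xyz":[[0,0,0],[0,0,0]],"twist":[[0,0,0],[0,0,0]],"claw":[-1,-1]}'; python3 go.py 456.6 -79.3 32 69
```

```text
time: 5.75
ee_pos: [454.0, -83.0, 186.8]
eef_rot: [0.186, 0.983, -0.0, 0.0]
contact_force: [0.5, 0.5, -0.9]
finger_gap: 52.5
grip_force: 32.0
time: 6.0
ee_pos: [453.8, -80.1, 186.6]
eef_rot: [0.185, 0.983, 0.0, -0.001]
contact_force: [0.4, 0.7, -1.7]
finger_gap: 52.5
grip_force: 32.0
tw [ 0.  -0.1 -0.4]
tw [-1.000e-01 -1.000e-01  1.796e+02]
xyz [-0.26  0.17 15.46]
```

```bash
python3 -m jog '{"xyz":[[-0.2,0.1,3],[-0.2,0.1,6],[-0.2,0.1,9],[-0.2,0.1,11.5],[-0.2,0.1,13],[-0.2,0.1,14],[-0.2,0.1,14.6],[-0.2,0.1,14.8]],"twist":[[0,0,0],[0,0,0],[0,0,0],[0,0,0],[0,0,0],[0,0,0],[0,0,0],[0,0,0]],"claw":[-1,-1,-1,-1,-1,-1,-1,-1]}'
python3 -m jog '{"xyz":[[0,0,0.2],[0,0,0.3],[0,0,0.4],[0,0,0.5],[0,0,0.5]],"twist":[[0,0,0],[0,0,0],[0,0,0],[0,0,0],[0,0,0]],"claw":[-1,-1,-1,-1,-1]}'
```

```text
time: 7.0
ee_pos: [456.8, -80.0, 38.9]
eef_rot: [0.185, 0.983, 0.0, 0.0]
contact_force: [-0.0, 0.5, -1.0]
finger_gap: 52.6
grip_force: 32.0
time: 7.62
ee_pos: [456.6, -80.4, 33.9]
eef_rot: [0.185, 0.983, 0.0, -0.0]
contact_force: [-0.0, 0.2, -1.3]
finger_gap: 52.5
grip_force: 32.0
```

```bash
python3 -m jog '{"xyz":[[0,0,0.1],[0,0,0.2],[0,0,0.3],[0,0,0.4],[0,0,0.5],[0,0,0.5],[0,0,0.5]],"twist":[[0,0,0],[0,0,0],[0,0,0],[0,0,0],[0,0,0],[0,0,0],[0,0,0]],"claw":[-1,-1,-1,-1,-1,-1,-1]}'
```

```text
time: 8.5
ee_pos: [456.6, -80.4, 28.9]
eef_rot: [0.185, 0.983, 0.0, -0.0]
contact_force: [-0.7, -0.6, -1.0]
finger_gap: 52.7
grip_force: 32.0
```

```bash
python3 -m jog '{"xyz":[[0,0,0.05],[0,0,0.1],[0,0,0.1],[0,0,0.1],[0,0,0.1],[0,0,0.1],[0,0,0.1],[0,0,0.1]],"twist":[[0,0,0],[0,0,0],[0,0,0],[0,0,0],[0,0,0],[0,0,0],[0,0,0],[0,0,0]],"claw":[-1,-1,-1,0.3,0.4,0.5,0.5,0.5]}'
python3 -m jog '{"xyz":[[0,0,-0.5],[0,0,-1.5],[0,0,-3],[0,0,-5],[0,0,-8],[0,0,-12],[0,0,-16],[0,0,-17]],"twist":[[0,0,0],[0,0,0],[0,0,0],[0,0,0],[0,0,0],[0,0,0],[0,0,0],[0,0,0]],"claw":[0.5,0.5,0.5,0.5,0.5,0.5,0.5,0.5]}'; python3 go.py 475.3 142.8 150 90
```

```text
time: 9.5
ee_pos: [456.6, -80.4, 27.8]
eef_rot: [0.185, 0.983, 0.0, -0.0]
contact_force: [0.5, -0.1, -1.0]
finger_gap: 64.2
grip_force: 0.0
time: 10.5
ee_pos: [458.3, -80.9, 201.1]
eef_rot: [0.185, 0.983, -0.0, 0.003]
contact_force: [0.5, -0.8, 0.3]
finger_gap: 63.8
grip_force: 0.0
tw [ -0.    0.3 -21.3]
tw [5.000e-01 1.000e-01 1.587e+02]
xyz [ 6.57 21.45  5.08]
```

```bash
python3 go.py 475.3 142.8 120 69
python3 -m jog '{"xyz":[[6.5,21.45,0],[6.5,21.45,0],[6.5,21.45,4],[6.5,21.45,8],[6.5,21.45,8],[6.5,21.45,8]],"twist":[[0,0,0],[0,0,0],[0,0,0],[0,0,0],[0,0,0],[0,0,0]],"claw":[0.5,0.5,0.5,0.5,0.5,0.5]}'; python3 go.py 475.3 142.8 50 69
python3 - <<'E'
from rig import env
import cv2,numpy as np
a=env.capture("top")["image"][195:305,200:410];b=env.capture("scene")["image"][130:280,220:420]
z=cv2.resize(a,(600,314),interpolation=2);w=cv2.resize(b[:96*1],(600,288),interpolation=2)
cv2.imwrite("pics/d.png",cv2.vconcat([z,cv2.resize(b[0:95],(600,285),interpolation=2)]))
E
```

```text
tw [ 0.   0.3 -0.3]
tw [  0.5  -0.  179.7]
xyz [ 6.59 21.45  8.08]
time: 11.25
ee_pos: [473.4, 142.9, 117.5]
eef_rot: [0.184, 0.983, -0.0, -0.001]
contact_force: [0.3, -0.2, -0.1]
finger_gap: 63.9
grip_force: 0.0
tw [-0.1 -0.1 -0.3]
tw [-1.000e-01  1.000e-01  1.797e+02]
xyz [-0.19  0.07  6.75]
```

View pics/d.png

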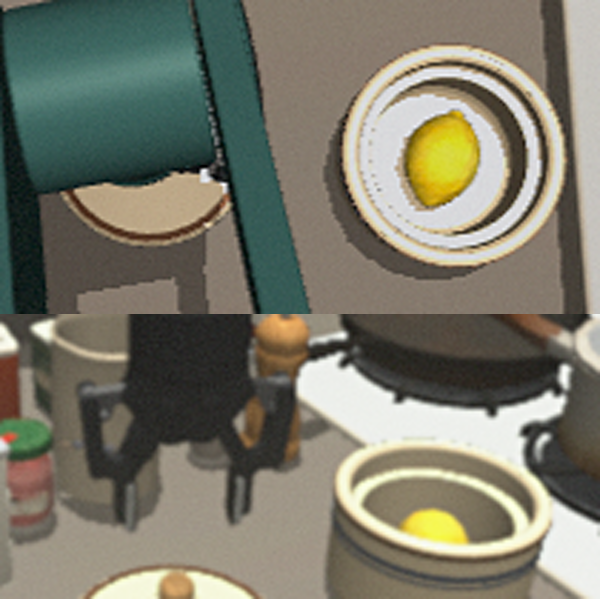

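The lemon lies flat and centred in the crock (crop (442,158)), and the gripper stands over the knob.

```bash
python3 -m jog '{"xyz":[[-0.1,0,2],[-0.1,0,4],[-0.1,0,5.5],[-0.1,0,6.4],[-0.1,0,6.7],[-0.1,0,6.7],[-0.1,0,6.7]],"twist":[[0,0,0],[0,0,0],[0,0,0],[0,0,0],[0,0,0],[0,0,0],[0,0,0]],"claw":[0.4,0.3,0.2,0.2,0.2,0.2,0.2]}'; python3 go.py 475.3 142.8 50 69
```

```text
time: 12.22
ee_pos: [475.4, 142.8, 51.4]
eef_rot: [0.185, 0.983, 0.0, 0.0]
contact_force: [-0.9, -0.7, -0.3]
finger_gap: 51.4
grip_force: 0.0
tw [ 0.   0.  -0.3]
tw [ 1.000e-01 -0.000e+00  1.797e+02]
xyz [ 0.01 -0.01  0.14]
```

```bash
python3 -m jog '{"xyz":[[0,0,0.1],[0,0,0.1],[0,0,0.1],[0,0,0.1],[0,0,0.1],[0,0,0.1],[0,0,0.1]],"twist":[[0,0,0],[0,0,0],[0,0,0],[0,0,0],[0,0,0],[0,0,0],[0,0,0]],"claw":[-0.1,-0.2,-0.3,-0.4,-1,-1,-1]}' 20
python3 -m jog '{"xyz":[[0,0,0],[0,0,0],[0,0,-0.2],[0,0,-0.4],[0,0,-0.7],[0,0,-1],[0,0,-1],[0,0,-1]],"twist":[[0,0,0],[0,0,0],[0,0,0],[0,0,0],[0,0,0],[0,0,0],[0,0,0],[0,0,0]],"claw":[-1,-1,-1,-1,-1,-1,-1,-1]}' 60
```

```text
time: 13.1
ee_pos: [475.1, 142.9, 50.1]
eef_rot: [0.185, 0.983, 0.0, 0.0]
contact_force: [-0.8, 3.1, 3.6]
finger_gap: 25.3
grip_force: 19.7
time: 14.1
ee_pos: [475.0, 142.7, 60.0]
eef_rot: [0.185, 0.983, 0.0, 0.0]
contact_force: [0.2, -0.4, -6.9]
finger_gap: 24.0
grip_force: 59.1
```

```bash
python3 -m jog '{"xyz":[[0,0,-1],[0,0,-3],[0,0,-5.5],[0,0,-8.5],[0,0,-11],[0,0,-13],[0,0,-14],[0,0,-14]],"twist":[[0,0,0],[0,0,0],[0,0,0],[0,0,0],[0,0,0],[0,0,0],[0,0,0],[0,0,0]],"claw":[-1,-1,-1,-1,-1,-1,-1,-1]}'; python3 go.py 456.6 -79.3 200 69; python3 - <<'E'
from rig import env
import cv2,numpy as np
for n in("top","scene"):
    c=env.capture(n);np.savez(f"pics/{n}1.npz",**c)
a=c["image"][100:280,200:430]
cv2.imwrite("pics/e.png",cv2.resize(a,None,fx=2.6,fy=2.6,interpolation=2))
E
```

```text
time: 15.1
ee_pos: [475.3, 142.7, 200.5]
eef_rot: [0.185, 0.983, 0.0, 0.001]
contact_force: [0.4, 0.0, -6.1]
finger_gap: 24.4
grip_force: 59.6
tw [ 0.   0.1 -0.3]
tw [ 1.000e-01 -1.000e-01  1.797e+02]
xyz [ -6.33 -21.36   0.05]
```

View pics/e.png

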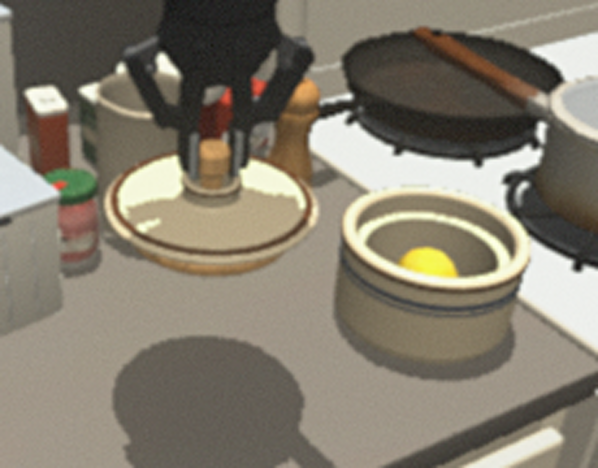

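The press and cover hang nested and level from the knob (crop (213,165)). Move over the crock.

```bash
python3 -m jog '{"xyz":[[-0.2,-0.7,0],[-0.9,-3,0],[-1.9,-6.4,0],[-3.1,-10.5,0],[-4.3,-14.5,0],[-5.3,-18,0],[-6,-20.3,0],[-6.3,-21.35,0]],"twist":[[0,0,0],[0,0,0],[0,0,0],[0,0,0],[0,0,0],[0,0,0],[0,0,0],[0,0,0]],"claw":[-1,-1,-1,-1,-1,-1,-1,-1]}'
python3 -m jog '{"xyz":[[0,0,1],[0,0,2],[0,0,3],[0,0,3.5],[0,0,3.5],[0,0,3.5]],"twist":[[0,0,0],[0,0,0],[0,0,0],[0,0,0],[0,0,0],[0,0,0]],"claw":[-1,-1,-1,-1,-1,-1]}'
python3 go.py 456.6 -79.3 145 69; python3 - <<'E'
from rig import env
import cv2,numpy as np
for n in("top","scene"):
    c=env.capture(n);np.savez(f"pics/{n}2.npz",**c)
    a=c["image"][180:310,290:430] if n=="top" else c["image"][110:240,310:430]
    cv2.imwrite(f"pics/f{n}.png",cv2.resize(a,(400,400),interpolation=2))
cv2.imwrite("pics/f.png",cv2.hconcat([cv2.imread("pics/ftop.png"),cv2.imread("pics/fscene.png")]))
E
```

```text
time: 16.2
ee_pos: [455.5, -80.5, 199.4]
eef_rot: [0.186, 0.983, -0.0, -0.001]
contact_force: [0.4, 0.3, -6.8]
finger_gap: 23.8
grip_force: 59.9
time: 16.95
ee_pos: [456.4, -79.1, 165.2]
eef_rot: [0.185, 0.983, 0.0, 0.0]
contact_force: [0.2, 0.2, -6.9]
finger_gap: 24.3
grip_force: 59.8
tw [ 0.   0.  -0.3]
tw [  0.   -0.  179.7]
xyz [-0.02 -0.02  2.02]
```

View pics/f.png

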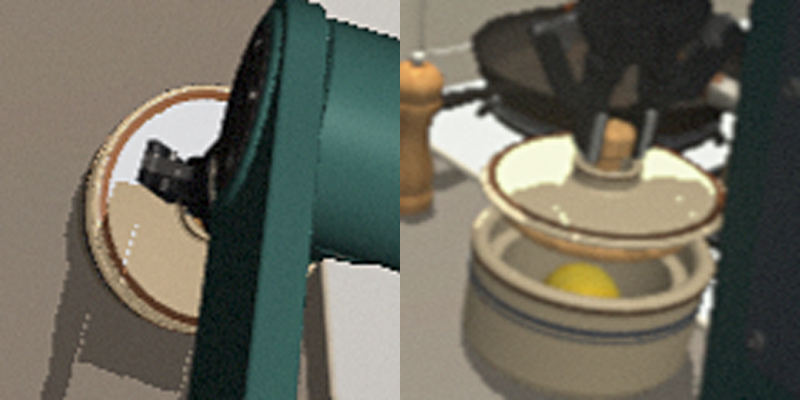

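The lids hang over the crock, centred as far as I can see (left crop ring about (205,205)). Lower, watching the force.

```bash
python3 -m jog '{"xyz":[[0,0,0.6],[0,0,1.2],[0,0,1.7],[0,0,2.1],[0,0,2.4],[0,0,2.7],[0,0,3],[0,0,3]],"twist":[[0,0,0],[0,0,0],[0,0,0],[0,0,0],[0,0,0],[0,0,0],[0,0,0],[0,0,0]],"claw":[-1,-1,-1,-1,-1,-1,-1,-1]}'
```

```text
time: 18.05
ee_pos: [455.9, -79.1, 134.7]
eef_rot: [0.185, 0.983, 0.0, -0.0]
contact_force: [-0.5, -0.5, -6.3]
finger_gap: 23.9
grip_force: 59.9
```

```bash
python3 -m jog '{"xyz":[[0,0,0.3],[0,0,0.6],[0,0,0.9],[0,0,1.1],[0,0,1.2],[0,0,1.3],[0,0,1.35],[0,0,1.35]],"twist":[[0,0,0],[0,0,0],[0,0,0],[0,0,0],[0,0,0],[0,0,0],[0,0,0],[0,0,0]],"claw":[-1,-1,-1,-1,-1,-1,-1,-1]}'
```

```text
time: 19.05
ee_pos: [456.1, -79.1, 121.4]
eef_rot: [0.185, 0.983, 0.0, 0.0]
contact_force: [0.4, 0.8, -6.1]
finger_gap: 24.3
grip_force: 59.9
```

```bash
python3 -m jog '{"xyz":[[0,0,0.05],[0,0,0.1],[0,0,0.15],[0,0,0.2],[0,0,0.25],[0,0,0.3],[0,0,0.3],[0,0,0.3]],"twist":[[0,0,0],[0,0,0],[0,0,0],[0,0,0],[0,0,0],[0,0,0],[0,0,0],[0,0,0]],"claw":[-1,-1,-1,-1,-1,-1,-1,-1]}'
```

```text
time: 20.05
ee_pos: [456.2, -79.2, 119.2]
eef_rot: [0.185, 0.983, -0.0, 0.0]
contact_force: [-3.3, -0.1, 7.9]
finger_gap: 24.2
grip_force: 61.5
```

Contact at 119.2, as predicted, so the press is on the ledge. Let go.

```bash
python3 -m jog '{"xyz":[[0,0,-0.05],[0,0,-0.1],[0,0,-0.1],[0,0,-0.1],[0,0,-0.1],[0,0,-0.1],[0,0,-0.1],[0,0,-0.1]],"twist":[[0,0,0],[0,0,0],[0,0,0],[0,0,0],[0,0,0],[0,0,0],[0,0,0],[0,0,0]],"claw":[-1,-1,-0.4,-0.3,-0.1,0.2,0.46,0.46]}'
python3 go.py 456.6 -79.3 101.5 69
python3 - <<'E'
from rig import env
import cv2,numpy as np
c=env.capture("scene");np.savez("pics/scene3.npz",**c)
cv2.imwrite("pics/g.png",cv2.resize(c["image"][110:250,290:450],(640,560),interpolation=2))
E
```

```text
time: 21.05
ee_pos: [456.1, -79.1, 119.4]
eef_rot: [0.185, 0.983, 0.0, 0.0]
contact_force: [-0.4, 0.2, -0.4]
finger_gap: 62.6
grip_force: 0.0
tw [ 0.  -0.  -0.3]
tw [ -0.   -0.  179.7]
xyz [-0.05 -0.    1.79]
```

View pics/g.png

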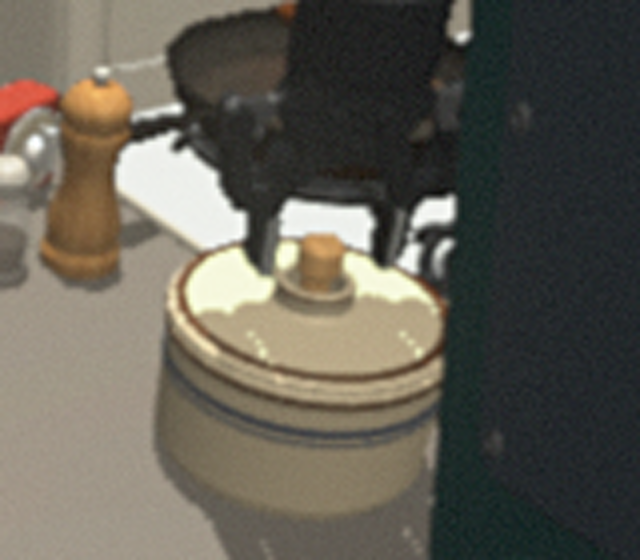

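The cover sits level on the rim with the knob (crop (320,265)) through its neck. Lower around the neck and grip.

```bash
python3 -m jog '{"xyz":[[0,0,0.4],[0,0,0.9],[0,0,1.3],[0,0,1.6],[0,0,1.75],[0,0,1.75],[0,0,1.75],[0,0,1.75]],"twist":[[0,0,0],[0,0,0],[0,0,0],[0,0,0],[0,0,0],[0,0,0],[0,0,0],[0,0,0]],"claw":[0.46,0.46,0.46,0.46,0.46,0.4,0.3,0.2]}'
python3 -m jog '{"xyz":[[0,0,0],[0,0,0],[0,0,0],[0,0,0],[0,0,0],[0,0,0],[0,0,0],[0,0,0]],"twist":[[0,0,0],[0,0,0],[0,0,0],[0,0,0],[0,0,0],[0,0,0],[0,0,0],[0,0,0]],"claw":[0.15,0.1,0.05,0.0,-0.05,-0.2,-1,-1]}' 20
```

```text
time: 22.1
ee_pos: [456.2, -79.1, 102.0]
eef_rot: [0.185, 0.983, 0.0, 0.0]
contact_force: [0.3, 0.2, 0.1]
finger_gap: 51.1
grip_force: 0.0
time: 23.1
ee_pos: [456.0, -79.3, 102.2]
eef_rot: [0.185, 0.983, -0.0, 0.0]
contact_force: [-2.4, -0.8, 5.4]
finger_gap: 43.9
grip_force: 20.0
```

```bash
python3 -m jog '{"xyz":[[0,0,0],[0,0,0],[0,0,0],[0,0,-0.1],[0,0,-0.3],[0,0,-0.5],[0,0,-0.7],[0,0,-0.7]],"twist":[[0,0,0],[0,0,0],[0,0,0],[0,0,0],[0,0,0],[0,0,0],[0,0,0],[0,0,0]],"claw":[-1,-1,-1,-1,-1,-1,-1,-1]}' 60
```

```text
time: 24.1
ee_pos: [456.2, -79.1, 109.0]
eef_rot: [0.185, 0.983, 0.0, 0.0]
contact_force: [-0.6, 0.7, -2.9]
finger_gap: 41.7
grip_force: 61.1
```

```bash
python3 -m jog '{"xyz":[[0,0,-0.4],[0,0,-0.9],[0,0,-1.5],[0,0,-2.1],[0,0,-2.7],[0,0,-3.3],[0,0,-3.9],[0,0,-4.5]],"twist":[[0,0,0],[0,0,0],[0,0,0],[0,0,0],[0,0,0],[0,0,0],[0,0,0],[0,0,0]],"claw":[-1,-1,-1,-1,-1,-1,-1,-1]}'
python3 -m jog '{"xyz":[[0,0,-0.8],[0,0,-2],[0,0,-4],[0,0,-6.5],[0,0,-9],[0,0,-11],[0,0,-12],[0,0,-12]],"twist":[[0,0,0],[0,0,0],[0,0,0],[0,0,0],[0,0,0],[0,0,0],[0,0,0],[0,0,0]],"claw":[-1,-1,-1,-1,-1,-1,-1,-1]}'; python3 go.py 475 170 275 69
python3 - <<'E'
from rig import env
import cv2,numpy as np
c=env.capture("scene");np.savez("pics/scene4.npz",**c)
cv2.imwrite("pics/h.png",cv2.resize(c["image"][50:250,270:450],(540,600),interpolation=2))
E
```

```text
time: 25.1
ee_pos: [456.1, -79.1, 154.3]
eef_rot: [0.185, 0.983, 0.0, -0.0]
contact_force: [0.5, -0.1, -3.7]
finger_gap: 41.9
grip_force: 61.2
time: 26.1
ee_pos: [456.4, -79.2, 274.6]
eef_rot: [0.185, 0.983, -0.0, 0.001]
contact_force: [0.1, -0.4, -3.9]
finger_gap: 42.1
grip_force: 61.3
tw [ 0.   0.1 -0.3]
tw [ 1.000e-01 -0.000e+00  1.797e+02]
xyz [ 7.33 23.89 -0.05]
```

View pics/h.png

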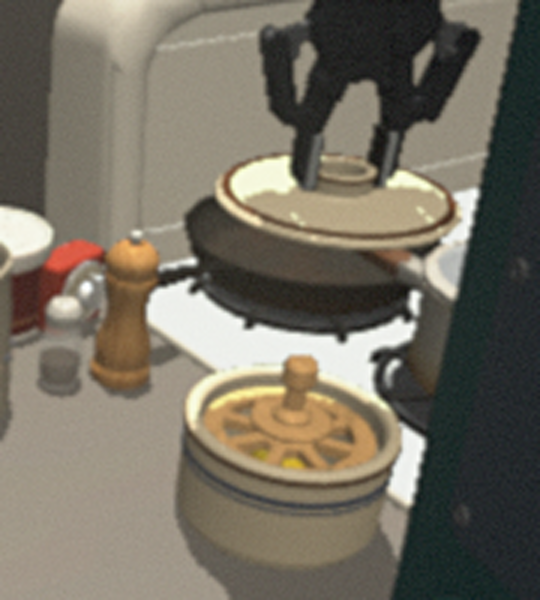

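The cover is lifted level (crop (335,200)), and the press sits home in the crock above the lemon (crop (295,420)). Move aside.

```bash
python3 -m jog '{"xyz":[[0.3,1,0],[1,3.4,0],[2.2,7.3,0],[3.6,12,0],[5.2,17,0],[6.6,21.6,0],[7.6,24.8,0],[8,26,0]],"twist":[[0,0,0],[0,0,0],[0,0,0],[0,0,0],[0,0,0],[0,0,0],[0,0,0],[0,0,0]],"claw":[-1,-1,-1,-1,-1,-1,-1,-1]}'
python3 -m jog '{"xyz":[[0,0,0],[0,0,0],[0,0,0],[0,0,0],[0,0,0],[0,0,0],[0,0,0],[0,0,0]],"twist":[[0,0,0],[0,0,0],[0,0,0],[0,0,0],[0,0,0],[0,0,0],[0,0,0],[0,0,0]],"claw":[-1,-1,-1,-1,-1,-1,-1,-1]}'
python3 - <<'E'
from rig import env
import cv2
a=env.capture("scene")["image"];b=env.capture("top")["image"]
cv2.imwrite("pics/i.png",cv2.resize(cv2.hconcat([a[:,100:450],b[:,100:450]]),None,fx=1.1,fy=1.1))
E
```

```text
time: 27.15
ee_pos: [475.3, 194.3, 273.0]
eef_rot: [0.184, 0.983, -0.0, -0.001]
contact_force: [0.0, -0.8, -3.3]
finger_gap: 42.1
grip_force: 61.6
time: 28.15
ee_pos: [476.1, 192.2, 273.9]
eef_rot: [0.185, 0.983, 0.0, -0.0]
contact_force: [-0.4, 0.9, -3.3]
finger_gap: 42.3
grip_force: 61.6
```

View pics/i.png

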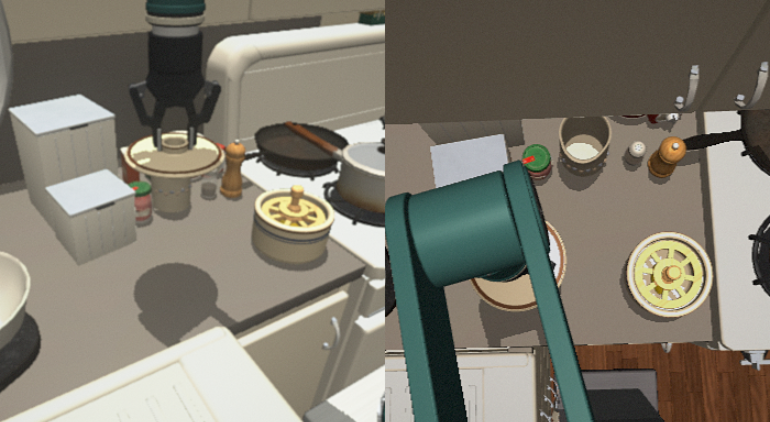

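The cover is held level at the left (about (175,150)). The crock, with the press centred in it (right (670,275)), is quite free, and the other things look unmoved.

```bash
python3 -c "
from rig import env
print(env.hand_in())"
```

```text
the job is handed in; nothing more can be done
None
```

The job is done and handed in at about 28 s: the lemon is in the crock, the press is home on its ledge, and the arm is holding the cover level to the left, about 27 cm above the worktop, with the crock's mouth free.

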